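# Open, load and close the strapped module test jig and work the test lever

## Task

Lift the test jig's slotted strap off the second bolt and swing it out onto the rest rail, set every loose power module upright in a bay of the jig, one to a bay, then swing the strap back on its pivot bolt over them until its slot drops over the second bolt and it lies flat. Then pull the sprung test lever all the way to its stop and ease it back slowly to rest (if it flies back, pull it and ease it back again). Leave the modules seated, the strap down over both bolts, and the spool, meter and jar where they are.

Things in the scene. Friction and masses are not known exactly. Their poses are not given: they have to be found in the camera images.
- jig: Module test jig, fixed to the bench: aluminium base 10 mm thick. Origin: underside of the base (bench level), below the middle bay. Its +y axis runs along the row (pivot bolt, bay0, bay1, bay2, second bolt, lever); its x axis runs across the row. Base spans x -60 to 60, y -127 to 217 mm, plus a foot on the +x side.
- rest_rail (a point): Top of the middle of the rest rail: a steel rod on two legs, bent in an arc of 160 mm radius about the pivot bolt on the jig's +x side, 58 mm above the bench. It carries the open strap when the strap points anywhere from 0.35 rad to the -y side to 0.7 rad to the +y side of jig +x (this point is at 0.2 rad). Axes as the jig's.
- bay0 (a point): Centre of the floor of bay 0 (10 mm above the bench, jig y = -56 mm; axes as the jig's). Open-topped bay 66 mm along jig x by 48 mm along jig y inside, between 6 mm high black lips. Bays are 56 mm apart, so a module is best held by its faces that look along jig x.
- bay1 (a point): Centre of the floor of bay 1 (10 mm above the bench, jig y = 0 mm; axes as the jig's). Open-topped bay 66 mm along jig x by 48 mm along jig y inside, between 6 mm high black lips. Bays are 56 mm apart, so a module is best held by its faces that look along jig x.
- bay2 (a point): Centre of the floor of bay 2 (10 mm above the bench, jig y = 56 mm; axes as the jig's). Open-topped bay 66 mm along jig x by 48 mm along jig y inside, between 6 mm high black lips. Bays are 56 mm apart, so a module is best held by its faces that look along jig x.
- module0_center (a point): Centre of a loose power module, a grey block 58 mm (its x) by 40 mm (its y) by 44 mm high, about 0.25 kg, with an aluminium band and two flat terminal bars on top; z axis up. It goes upright in a bay with its 58 mm side along jig x, either way round. May be absent.
- module1_center (a point): Centre of a loose power module, a grey block 58 mm (its x) by 40 mm (its y) by 44 mm high, about 0.25 kg, with an aluminium band and two flat terminal bars on top; z axis up. It goes upright in a bay with its 58 mm side along jig x, either way round. May be absent.
- module2_center (a point): Centre of a loose power module, a grey block 58 mm (its x) by 40 mm (its y) by 44 mm high, about 0.25 kg, with an aluminium band and two flat terminal bars on top; z axis up. It goes upright in a bay with its 58 mm side along jig x, either way round. May be absent.
- pivot_bolt (a point): On the axis of the fixed, loose pivot bolt (jig y = -116 mm), 58 mm above the bench, where the underside of the strap's plate lies when it is down. Shank 8 mm; its wide head, whose underside is 32 mm above this point, keeps the strap on. Axes as the jig's.
- second_bolt (a point): On the axis of the second bolt (jig y = +102 mm), 58 mm above the bench: top of its 24 mm standoff, on which the strap comes to rest. The headless 8 mm bolt, tapered at its tip, stands 12 mm above this point. Axes as the jig's.
- strap_hub (a point): Loose slotted steel strap (0.25 kg, plate 26 mm wide, 6 mm thick, 257 mm long): the axis of its hub at the underside of the plate. The strap's x axis runs from the hub along the strap to the slot, z up; it is closed when x runs along jig +y. The hub (square, 11 mm hole, reaching 6 mm below the plate) turns and slides up freely about 26 mm on the pivot bolt with 1.5 mm play all round; let go in mid-air the strap droops up to 15 degrees.
- strap_slot (a point): Centre of the strap's slot at the underside of the plate, 218 mm from the hub axis. Slot right through the plate, closed all round, 30 mm along the strap by 14 mm wide.
- strap_tab (a point): Centre of the upright steel tab to hold the strap by: 44 mm long along the strap, 7 mm thick, 38 mm high, standing on the plate 113 mm from the hub axis; this point lies 19 mm above the plate's top face (25 mm above the plate's underside). Axes as the strap's.
- lever (a joint): Angle of the sprung test lever (rad): 0 at rest, leaning 0.45 rad from upright towards jig +x; grows as its grip is pulled towards jig -x; solid stop at 0.90 (then leaning 0.45 rad towards -x). The spring needs about 4 N at the grip at the start and 10 N at the stop, and throws the lever back to 0 if it is let go.
- lever_grip (a point): Middle of the free part of the lever's black hand grip, a round bar 20 mm thick, 58 mm long, sticking out sideways (jig +y) from the end of the arm; this point is 34 mm out from the arm. The bar's axis is 110 mm from the lever's pivot and moves in an arc, 159 to 170 mm above the bench; there is free space round and under it, so fingers can close on it across jig x.
- lever_pivot (a point): Middle of the lever's pivot (jig y = 165 mm, in line with the arm, 60 mm above the bench); the lever turns in the jig's x-z plane. Axes as the jig's.
- spool_center (a point): Bystander: centre of a steel solder-wire spool, 60 mm across, 56 mm high. Leave it alone.
- meter_center (a point): Bystander: centre of a hand multimeter lying flat, 80 by 160 by 36 mm. Leave it alone.
- jar_center (a point): Bystander: centre of a clear jar, 56 mm across, 85 mm high. Leave it alone.
Mind the look-alikes: they are no part of the job. Leave any turquoise or yellow look-alike of the part that bears module1_center alone.

How it is judged:
By the outcome, as a careful person would: the job done as asked, in the order asked, and still so for the second after the job is handed in, with the robot touching nothing.
Of module0, module1, module2 only 2 to 3 are there at a start; the rules pass over those that are not, and their reading is None.
At some moment in a run one of module0, module1, module2 may be knocked a few centimetres aside while the robot is not near it.
Once in a run the grip may slacken for a moment while it holds something.
It also fails if it takes over 200 s, if anything falls off the work surface, if the arm or the gripper's body presses on something with over 40 N, if the wrist force passes 120 N, or if a joint passes its speed limit or range.

## Robot

A 7-joint arm with a two-finger parallel gripper is mounted at the origin on the work surface. World frame = base frame: x ahead of the robot, y to its left, z up, the work surface at z = 0. Lengths are in mm, angles in rad, forces in N, time in s.
With the tool pointing down it reaches from about 400 to 875 mm from the base axis. Payload 6.5 kg.
Tool frame: the origin (TCP) lies midway between the tips of the shut fingers; the grasp point (between the pads) lies 19 mm behind it; z points along the fingers, y is the direction in which the jaws open and shut (so a half turn about z gives the same grasp; the last joint's range is limited). The gripper opens to 85 mm and grips with 20 to 120 N. Pads are 22 mm wide; open, the fingers measure 114 mm over their backs; the gripper's body (76 mm by 85 mm) begins 54 mm behind the grasp point. The pads swing forward as they close: fully open they stand 13 mm farther back than shut.
Start: joints at [1.245, 0.536, -0.004, 1.538, 0.003, 1.067, -0.071], TCP at [166.973, -628.18, 231.29] pointing down, gripper open.
Joint ranges: [-2.7, 2.7], [-0.37, 2.16], [-1.27, 1.26], [0.24, 2.4], [-1.31, 4.45], [0.19, 1.91], [-2.76, 2.76]. Speed limits (rad/s): [2.39, 2.39, 3.14, 3.14, 3.14, 3.14, 3.14].

## Interface

Orientations are given as a unit quaternion [x, y, z, w].
In Python, from rig import bot, hand, optics, ticket, models gives the robot as it stands. The module is installed in compiled form; this text tells all that it offers. Calls block until the motion is done:
- bot.move_ptp(position, orientation): joint-space move of the TCP to a pose.
- bot.line_to(position, max_speed=150, rot=None, force_limit=None): straight line of the TCP; rot=None keeps the orientation; max_speed is the mean speed in mm/s. With force_limit (N) it stops when the force on the tool has changed by that much, and returns True; else False.
- bot.movej(angles): joint-space move.
- hand.open_jaws() and hand.gripper_close(strength=None): open the fingers fully, or close them until they stop; strength is the grip in N (None keeps the last).
- bot.sleep(seconds).
- bot.solve_ik(position, orientation): joint angles nearest the present ones, or None.
- bot.state(): the state.
- optics.camera(name): name is "scene" or "side" or "wrist"; returns the picture (420x560x3 uint8, blue, green, red); there is no depth.
- optics.calibration(name): a dict with "intrinsics" (3x3 intrinsics, pixels), "distortion" ([k1, k2, p1, p2, k3] as OpenCV has them; the pictures are not rectified), "R" (3x3) and "t" (3): a world point X has camera coordinates R X + t; the wrist camera has in their place "hand_eye" (4x4, takes a point from camera to tool coordinates, whose origin is the TCP and whose axes are the flange's). Camera axes: x right, y down, z forward; pixel columns grow to the right and rows downward; lengths in mm; the calibration is good to about 2 mm. A picture is of the moment at which its call begins: read the wrist's pose just before it. calibration takes no time and is no camera call.
A pose or a line that the arm cannot do raises bot.Unreachable and nothing moves.
- ticket.finish_job(): hands the job in, once; it reports no verdict.
Trained networks look in the newest picture that a camera, given by its name, has taken for a name from the list of things; names that differ only in an ending like _2 or _b are one class to them, and where a whole thing is asked for, a point or a joint stands for the part that bears it (a point fixed in the world has none). Each returns a list of dicts, best first, with "p" (0 to 1); they miss things now and then, are a little off and sometimes report something else, mostly with a low value. They report only what shows in the picture. A call takes as long as a camera call. They do not tell look-alikes from the thing itself.
- models.regions_of(camera, target): "pixels" (420x560 bool, what is visible of it) and "uv" ([column, row] in pixels, amid what is visible of it).
The state is a dict: "time": time; "q": joint angles; "qvel": joint speeds; "joint_torque": joint torques, N m; "eef_pos": TCP position; "orientation": TCP orientation; "force": force on the tool from outside, world axes, zero at the start; "ft_torque": the same for the moment, N m; "grip_width": finger opening in mm.
Only numpy, scipy, OpenCV 4.12 (cv2) and the standard library are available. Lean on these libraries where they do the work, as an engineer would, in place of code of your own. Each camera call takes 0.05 s, during which the arm holds its last target. There are 200 camera calls.

## Working session

There is one attempt and no reset: what is moved stays moved. The work goes in short steps, each a Python script; the robot and the scene stay as the last script left them, time stands still between calls to the robot, and variables do not carry over. Pictures are saved under pics/ and viewed, about 12 in all and at most 16, crops included, and the job is handed in when it is done.

```bash
mkdir -p pics; cat > h.py <<'E'
import numpy as np, cv2
from scipy.spatial.transform import Rotation as R
from rig import bot, hand, optics, ticket, models
def cal(n):
    c=optics.calibration(n); K=np.array(c["intrinsics"],float); d=np.array(c["distortion"],float)
    if "R" in c: return K,d,np.array(c["R"]),np.array(c["t"]).ravel()
    s=bot.state(); T=np.eye(4); T[:3,:3]=R.from_quat(s["orientation"]).as_matrix(); T[:3,3]=s["eef_pos"]
    M=np.linalg.inv(T@np.array(c["hand_eye"])); return K,d,M[:3,:3],M[:3,3]
def proj(c,X):
    K,d,r,t=c; return cv2.projectPoints(np.array(X,float).reshape(-1,3),cv2.Rodrigues(r)[0],t,K,d)[0].reshape(-1,2)
def ray(c,uv):
    K,d,r,t=c; p=cv2.undistortPoints(np.array(uv,float).reshape(-1,1,2),K,d).reshape(-1,2)
    D=np.c_[p,np.ones(len(p))]@r; return -r.T@t, D/np.linalg.norm(D,axis=1)[:,None]
def atz(c,uv,z):
    o,D=ray(c,uv); return o+D*((z-o[2])/D[:,2])[:,None]
def tri(c1,u1,c2,u2):
    o1,d1=ray(c1,u1);o2,d2=ray(c2,u2);d1=d1[0];d2=d2[0]
    s=np.linalg.lstsq(np.c_[d1,-d2],o2-o1,rcond=None)[0]; a=o1+s[0]*d1;b=o2+s[1]*d2
    return (a+b)/2,np.linalg.norm(a-b)
def down(yaw):  # tool y (jaw dir) at world angle yaw+90deg ; tool x at yaw
    return (R.from_euler('z',yaw)*R.from_euler('x',np.pi)).as_quat()
E
python3 - <<'E'
from h import *
for n in("scene","side","wrist"):
    c=cal(n); im=optics.camera(n); cv2.imwrite(f"pics/{n}0.png",im)
    print(n,"campos",(-c[2].T@c[3]).round(), "fwd",c[2][2].round(2))
    for t in ["jig","module0_center","strap_hub","strap_tab","strap_slot","second_bolt","lever_grip","lever_pivot","spool_center","meter_center","jar_center"]:
        try:
            r=models.regions_of(n,t); print(t,[(round(x["p"],2),np.round(x["uv"]).tolist(),int(x["pixels"].sum())) for x in r])
        except Exception as e: print(t,repr(e)[:80])
s=bot.state(); print(s["time"],s["orientation"],R.from_quat(s["orientation"]).as_matrix().round(2).tolist(),s["grip_width"])
E
```

```text
scene campos [1185.    0. 1094.] fwd [-0.54  0.05 -0.84]
jig [(0.87, [266.0, 239.0], 4917)]
module0_center [(0.8, [160.0, 237.0], 336)]
strap_hub [(0.96, [266.0, 220.0], 667), (0.62, [269.0, 236.0], 4945), (0.19, [164.0, 239.0], 337)]
strap_tab [(0.89, [267.0, 221.0], 707)]
strap_slot [(0.79, [264.0, 220.0], 712)]
second_bolt [(0.59, [266.0, 238.0], 4918)]
lever_grip [(0.61, [330.0, 204.0], 189)]
lever_pivot [(0.76, [265.0, 238.0], 5000)]
spool_center [(0.67, [340.0, 284.0], 435)]
meter_center [(0.57, [230.0, 178.0], 1082)]
jar_center [(0.9, [346.0, 162.0], 363)]
side campos [ 157.  871. 1189.] fwd [ 0.26 -0.59 -0.76]
jig [(0.9, [260.0, 226.0], 5438), (0.62, [321.0, 329.0], 647)]
module0_center [(0.56, [313.0, 150.0], 326)]
strap_hub [(0.9, [277.0, 214.0], 663), (0.67, [321.0, 330.0], 663)]
strap_tab [(0.68, [280.0, 216.0], 593)]
strap_slot [(0.81, [278.0, 214.0], 589), (0.17, [262.0, 228.0], 5049)]
second_bolt [(0.77, [261.0, 227.0], 5432)]
lever_grip [(0.76, [246.0, 243.0], 349), (0.62, [263.0, 226.0], 5214)]
lever_pivot [(0.92, [262.0, 222.0], 5551)]
spool_center [(0.86, [180.0, 245.0], 492), (0.5, [262.0, 226.0], 5511)]
meter_center [(0.68, [358.0, 215.0], 1414)]
jar_center [(0.94, [324.0, 325.0], 711)]
wrist campos [ 241. -607.  374.] fwd [-0.3  -0.08 -0.95]
jig []
module0_center []
strap_hub []
strap_tab []
strap_slot []
second_bolt []
lever_grip []
lever_pivot []
spool_center []
meter_center []
jar_center []
1.8 [ 9.91572333e-01  1.29554266e-01 -3.24682834e-05  9.95542727e-07] [[0.97, 0.26, -0.0], [0.26, -0.97, -0.0], [-0.0, -0.0, -1.0]] 85.58784204655225
```

View pics/scene0.png

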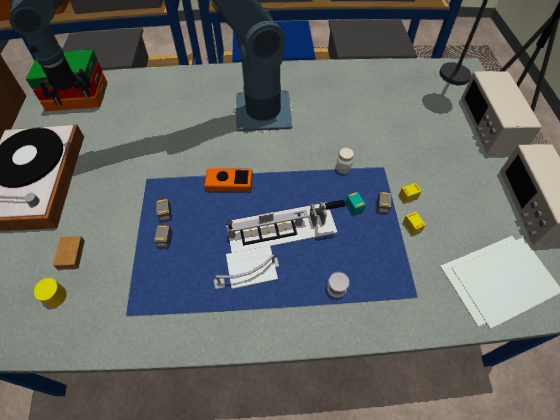

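View pics/side0.png

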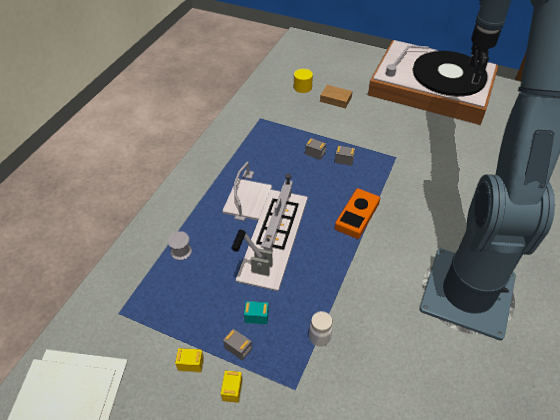

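```bash
python3 - <<'E'
from h import *
c=cal("scene"); d=cal("side")
def p(n,uv,z): print(n,atz(c if n[0]=='c' else d,[uv],z)[0].round(), end=' ')
for nm,a,b,z in [("modA",(163,209),(345,154),25),("modB",(162,236),(316,148),25),("modC",(385,202),(238,343),25),("turq",(356,203),(257,312),25),("hub",(229,226),(289,180),64),("slot",(300,214),None,60),("lever",(318,218),None,80),("grip",(338,205),(239,240),160),("spool",(338,285),(180,245),28),("jar",(346,162),(321,326),42),("meter",(229,180),(358,213),18),("railL",(219,281),None,58),("railR",(276,258),None,58)]:
    print(nm,end=': '); p('c',a,z)
    if b: p('d',b,z)
    print()
for n,box in(("scene",(130,150,440,310)),("side",(150,120,400,400))):
    im=cv2.imread(f"pics/{n}0.png"); x0,y0,x1,y1=box
    f=min(800/(x1-x0),600/(y1-y0)); cv2.imwrite(f"pics/{n}0c.png",cv2.resize(im[y0:y1,x0:x1],None,fx=f,fy=f,interpolation=cv2.INTER_CUBIC)); print(f)
print(np.array(optics.calibration("wrist")["hand_eye"]).round(2).tolist(), optics.calibration("wrist")["intrinsics"])
E
```

```text
modA: c [ 470. -347.   25.] d [ 473. -344.   25.] 
modB: c [ 573. -340.   25.] d [ 570. -333.   25.] 
modC: c [490. 393.  25.] d [489. 390.  25.] 
turq: c [488. 294.  25.] d [484. 295.  25.] 
hub: c [ 572. -123.   64.] d [ 579. -129.   64.] 
slot: c [540. 100.  60.] 
lever: c [571. 152.  80.] 
grip: c [579. 203. 160.] d [574. 197. 160.] 
spool: c [773. 192.  28.] d [771. 192.  28.] 
jar: c [323. 284.  42.] d [319. 275.  42.] 
meter: c [ 359. -130.   18.] d [ 356. -128.   18.] 
railL: c [ 749. -151.   58.] 
railR: c [687.  16.  58.] 
2.5806451612903225
2.142857142857143
[[0.0, -0.95, -0.31, 76.97], [1.0, 0.0, -0.0, -1.27], [0.0, -0.31, 0.95, -142.53], [0.0, 0.0, 0.0, 1.0]] [[337.60085491   0.         282.76927546]
 [  0.         337.60085491 202.67603741]
 [  0.           0.           1.        ]]
```

View pics/scene0c.png

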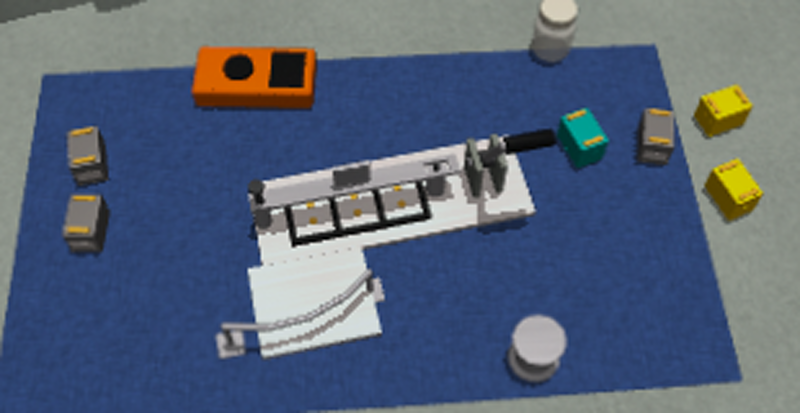

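```bash
python3 - <<'E'
from h import *
bot.move_ptp([650,25,330],down(0))
s=bot.state(); print(s["time"],s["eef_pos"]); c=cal("wrist"); im=optics.camera("wrist"); cv2.imwrite("pics/w1.png",im)
np.savez("w1.npz",K=c[0],d=c[1],r=c[2],t=c[3])
for t in ["jig","module0_center","strap_tab","lever_grip"]:
    r=models.regions_of("wrist",t); print(t,[(round(x["p"],2),np.round(x["uv"]).tolist(),int(x["pixels"].sum())) for x in r])
    if t[:3]=="mod":
        for x in r: print(atz(c,[x["uv"]],40))
cv2.imwrite("pics/w1b.png",cv2.resize(im,(800,600),interpolation=cv2.INTER_CUBIC))
E
```

```text
4.675 [650.05922439  23.78779798 329.82473244]
jig [(0.94, [310.0, 192.0], 25646)]
module0_center [(0.67, [528.0, 211.0], 1920)]
[[ 574.13415868 -323.0876236    40.        ]]
strap_tab [(0.67, [308.0, 230.0], 3935)]
lever_grip [(0.67, [132.0, 245.0], 1593)]
```

View pics/w1b.png

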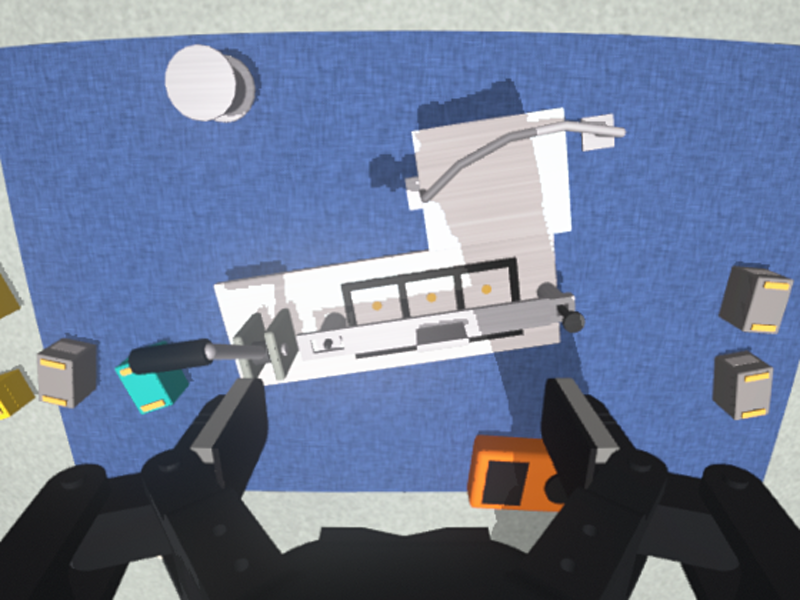

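```bash
python3 - <<'E'
from h import *
from scipy.optimize import least_squares
z=np.load("w1.npz"); c=(z["K"],z["d"],z["r"],z["t"])
P=np.array([[60,217,10],[-60,217,10],[-60,-127,10],[0,102,70],[0,-116,94],[33,80,16],[33,-80,16]],float)
U=np.array([[216,284],[240,386],[559,342],[329,343],[572,319],[349,289],[511,264]])/1.42857
def W(v): return P@R.from_euler('z',v[2]).as_matrix().T+[v[0],v[1],0]
f=lambda v:(proj(c,W(v))-U).ravel()
r=least_squares(f,[560,0,.15],loss='soft_l1'); print(r.x,r.fun.reshape(-1,2).round(1))
v=r.x
def jig(X,v=v): return np.array(X,float)@R.from_euler('z',v[2]).as_matrix().T+[v[0],v[1],0]
im=cv2.imread("pics/w1.png"); big=cv2.resize(im,(1680,1260),interpolation=cv2.INTER_CUBIC)
def draw(X,col,cl=True):
    q=(proj(c,jig(X))*3+1).astype(int); cv2.polylines(big,[q],cl,col,1)
draw([[60,217,10],[-60,217,10],[-60,-127,10],[60,-127,10]],(0,0,255))
for b in(-56,0,56): draw([[33,b-24,16],[33,b+24,16],[-33,b+24,16],[-33,b-24,16]],(0,255,0))
draw([[-13,-129,64],[13,-129,64],[13,128,64],[-13,128,64]],(255,0,255))
draw([[0,102,58],[0,102,70]],(0,0,255)); draw([[0,-116,58],[0,-116,95]],(0,0,255))
draw([[-3.5,-25,102],[-3.5,19,102],[3.5,19,102],[3.5,-25,102]],(255,255,0))
draw([[48,182,159],[48,228,159]],(0,0,255))
draw([[160*np.cos(a),-116+160*np.sin(a),58] for a in np.linspace(-.35,.7,15)],(0,0,255),False)
cv2.imwrite("pics/ov.png",big[480:860,430:1230])
np.save("jig.npy",v)
for n in("scene","side"):
    k=cal(n); print(n,proj(k,jig([[0,-116,94],[0,102,70],[48,216,159]])).round(1).tolist())
E
```

```text
[ 5.59726019e+02 -5.21556600e+00  1.54858491e-01] [[-2.2 -1.4]
 [ 2.2 -0. ]
 [ 0.8 -0.6]
 [-1.9  1.1]
 [ 1.3  0.3]
 [ 0.2 -0.1]
 [-1.   0.6]]
scene [[228.9, 222.4], [298.9, 213.3], [341.9, 203.4]]
side [[288.2, 175.0], [268.0, 236.6], [235.8, 245.9]]
```

View pics/ov.png

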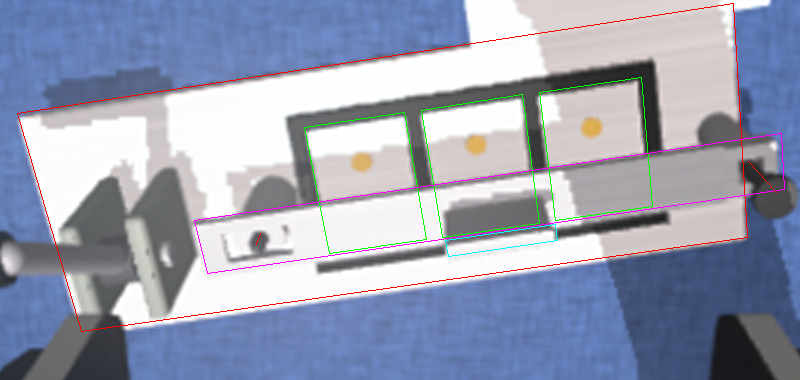

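```bash
cat >> h.py <<'E'
from scipy.optimize import least_squares
import os
v=np.load("jig.npy") if os.path.exists("jig.npy") else None
def jig(X,w=None):
    w=v if w is None else w
    return np.array(X,float)@R.from_euler('z',w[2]).as_matrix().T+[w[0],w[1],0]
def overlay(c,im,box,f,name):
    big=cv2.resize(im,None,fx=f,fy=f,interpolation=cv2.INTER_CUBIC)
    def draw(X,col,cl=True):
        cv2.polylines(big,[((proj(c,jig(X))+.5)*f-.5).astype(int)],cl,col,1)
    draw([[60,217,10],[-60,217,10],[-60,-127,10],[60,-127,10]],(0,0,255))
    for b in(-56,0,56): draw([[33,b-24,16],[33,b+24,16],[-33,b+24,16],[-33,b-24,16]],(0,255,0))
    draw([[-13,-129,64],[13,-129,64],[13,128,64],[-13,128,64]],(255,0,255))
    draw([[0,102,58],[0,102,70]],(0,0,255)); draw([[0,-116,58],[0,-116,95]],(0,0,255))
    draw([[-3.5,-25,102],[-3.5,19,102],[3.5,19,102],[3.5,-25,102]],(255,255,0))
    x0,y0,x1,y1=box; cv2.imwrite(name,big[int(y0*f):int(y1*f),int(x0*f):int(x1*f)])
def strap(phi,r,z):  # world point at radius r on strap pointing phi (0=closed, + = swung towards +x) 
    return jig([r*np.sin(phi),-116+r*np.cos(phi),z])
def info(m=""):
    s=bot.state(); print(m,"t%.1f"%s["time"],np.round(s["eef_pos"],1),"F",np.round(s["force"],1),"w%.1f"%s["grip_width"],flush=True); return s
E
python3 - <<'E'
from h import *
for y0 in(v[2]+np.pi/2,v[2]-np.pi/2):
    for ph in (0,.5,1,1.5):
      for z in(70,200):
        q=bot.solve_ik(strap(ph,113,z),down(y0-ph)); print(ph,z,None if q is None else np.round(q,2))
y0=v[2]-np.pi/2
for y0 in (v[2]+np.pi/2,v[2]-np.pi/2):
    q=bot.solve_ik(strap(0,113,190),down(y0)); 
    if q is not None: break
bot.movej(q); info()
c=cal("wrist"); im=optics.camera("wrist"); cv2.imwrite("pics/w2.png",im); np.savez("w2.npz",K=c[0],d=c[1],r=c[2],t=c[3])
overlay(c,im,(0,0,560,420),1.4286,"pics/ov2.png")
E
```

```text
0 70 [ 0.47  0.74 -0.72  1.85  0.66  0.81 -0.45]
0 200 [ 0.55  0.56 -0.84  1.77  0.48  1.02 -0.31]
0.5 70 [ 0.39  0.78 -0.63  1.7   0.58  0.85 -0.85]
0.5 200 [ 0.45  0.62 -0.72  1.63  0.45  1.07 -0.75]
1 70 [ 0.34  0.81 -0.52  1.57  0.48  0.89 -1.2 ]
1 200 [ 0.39  0.67 -0.59  1.5   0.4   1.1  -1.14]
1.5 70 [ 0.34  0.84 -0.43  1.48  0.41  0.91 -1.56]
1.5 200 [ 0.37  0.69 -0.49  1.41  0.34  1.12 -1.51]
0 70 [-0.33  0.64  0.36  1.9  -0.35  0.66 -2.75]
0 200 [-0.6   0.51  0.72  1.84 -0.41  0.95 -2.68]
0.5 70 [-0.73  1.02  1.08  1.77 -1.05  1.05 -2.72]
0.5 200 [ 0.64  0.77 -1.08  1.62  0.72  1.2   2.2 ]
1 70 [ 0.64  1.05 -1.08  1.55  0.99  1.16  1.64]
1 200 [ 0.64  0.85 -1.08  1.48  0.77  1.27  1.77]
1.5 70 [ 0.68  1.09 -1.08  1.46  1.    1.2   1.25]
1.5 200 [ 0.67  0.9  -1.08  1.39  0.79  1.32  1.35]
 t6.3 [560.7  -8.1 190.4] F [-1.2  0.7  0.3] w85.4
```

View pics/ov2.png

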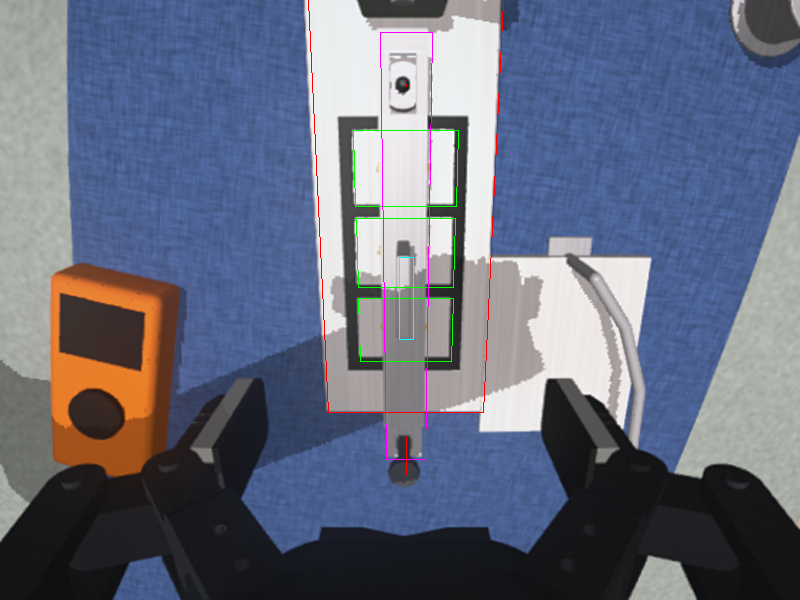

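```bash
python3 - <<'E'
from h import *
L=lambda n:(lambda z:(z["K"],z["d"],z["r"],z["t"]))(np.load(n))
c1,c2=L("w1.npz"),L("w2.npz")
P1=[[60,217,10],[-60,217,10],[-60,-127,10],[0,102,70],[0,-116,94],[41,88,16],[41,-88,16]]
U1=np.array([[216,284],[240,386],[559,342],[329,343],[572,319],[343,285],[516,258]])/1.42857
P2=[[0,102,70],[41,88,16],[-41,88,16],[-41,-88,16],[41,-88,16],[0,-116,94]]
U2=np.array([[403,85],[467,117],[339,117],[350,370],[460,370],[404,472]])/1.42857
def pr(c,P,w): # w: x,y,yaw,camdx,camdy (camera frame shift)
    return proj((c[0],c[1],c[2],c[3]+[w[3],w[4],0]),jig(P,w[:3]))
f=lambda w:np.r_[(pr(c1,P1,w)-U1).ravel(),(pr(c2,P2,w)-U2).ravel(),w[3]/1.5,w[4]/1.5]
r=least_squares(f,[*v,0,0],loss='soft_l1'); print(r.x.round(3)); print(f(r.x)[:-2].reshape(-1,2).round(1).tolist())
for c,P,U in((c1,P1,U1),(c2,P2,U2)):
    print(least_squares(lambda w:(pr(c,P,[*w,0,0])-U).ravel(),v,loss='soft_l1').x.round(3))
np.save("jig.npy",r.x[:3]); np.save("camd.npy",r.x[3:])
E
```

```text
[ 5.58485e+02 -5.55800e+00  1.57000e-01 -9.60000e-02 -3.18000e-01]
[[-2.0, -0.6], [2.6, 0.7], [1.0, -0.2], [-1.7, 1.8], [1.4, 0.8], [-2.0, -1.1], [0.7, -1.0], [0.2, -0.7], [1.4, -0.3], [-0.8, -0.1], [-1.4, 0.6], [-0.0, 0.4], [0.1, 0.5]]
[ 5.58621e+02 -5.15800e+00  1.54000e-01]
[ 5.58391e+02 -5.30300e+00  1.58000e-01]
```

```bash
cat >> h.py <<'E'
Y0=(v[2]+np.pi/2) if v is not None else 0
def swing(a,b,z,off=(0,0),n=10,sp=60,r=113):
    for ph in np.linspace(a,b,n+1)[1:]:
        bot.line_to(strap(ph,r,z),max_speed=sp,rot=down(Y0-ph))
E
python3 - <<'E'
from h import *
bot.line_to(strap(0,113,110),120,rot=down(Y0))
print(bot.line_to(strap(0,113,71),50,force_limit=8)); info("at tab")
hand.gripper_close(80); info("closed")
bot.line_to(strap(0,113,71+19),40); s=info("lifted")
for k in range(1,11):
    swing((k-1)*.149,k*.149,90,n=1); 
    if k%2==0: info(k)
im=optics.camera("scene"); cv2.imwrite("pics/s2.png",cv2.resize(im[150:310,180:400],None,fx=3.6,fy=3.6))
E
```

```text
False
at tab t8.1 [559.2  -8.4  71.2] F [0.5 0.2 0.2] w85.3
closed t8.8 [559.1  -8.5  71.1] F [ 0.9  0.7 -0.4] w5.7
lifted t9.4 [558.8  -8.7  90. ] F [-0.3  0.5 -2.3] w5.9
2 t10.3 [591.8  -8.4  89.7] F [-0.2  1.3 -2.7] w5.7
4 t11.2 [623.8 -17.8  89.8] F [-0.2  1.1 -2.7] w6.0
6 t12.0 [651.8 -36.   89.7] F [ 0.1  0.2 -1.4] w5.9
8 t12.9 [673.2 -61.8  89.9] F [-0.6  0.  -2.6] w5.8
10 t13.8 [686.1 -92.7  89.9] F [ 0.5  0.3 -1.4] w5.6
```

View pics/s2.png

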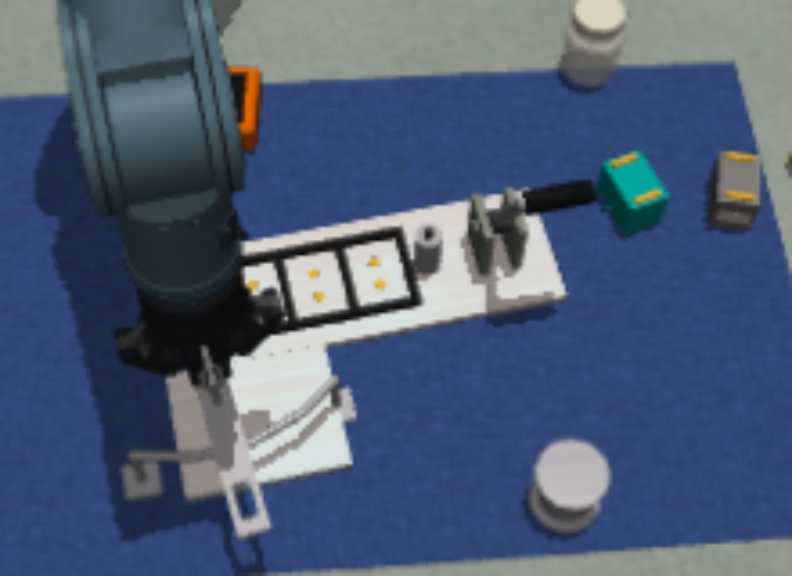

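```bash
cat >> h.py <<'E'
def bars(c,im):
    h=cv2.cvtColor(im,cv2.COLOR_BGR2HSV); m=cv2.inRange(h,(17,120,120),(32,255,255))
    n,l,st,ce=cv2.connectedComponentsWithStats(m); out=[]
    for i in range(1,n):
        if st[i,4]>25 and min(st[i,0],st[i,1])>1: out.append((ce[i],st[i,4]))
    X=[np.r_[atz(c,[u],44)[0],a,u] for u,a in out]
    mods=[]
    for i in range(len(X)):
        for j in range(i):
            d=X[i][:2]-X[j][:2]
            if 36<np.hypot(*d)<56: mods.append((((X[i][:2]+X[j][:2])/2).round(1).tolist(),round(float(np.arctan2(d[1],d[0])),3),round(float(np.hypot(*d)),1)))
    return X,mods
E
python3 - <<'E'
from h import *
print(bot.line_to(strap(1.49,113,70),40,force_limit=6)); info("down")
hand.open_jaws(); info("open"); bot.line_to(strap(1.49,113,200),150)
ims=[]
for y,n in((-340,"wA"),(390,"wC")):
    bot.move_ptp([590,y,210],down(0)); info()
    c=cal("wrist"); im=optics.camera("wrist"); ims.append(im)
    X,m=bars(c,im); print([np.round(x).astype(int).tolist() for x in X]); print(m)
    r=models.regions_of("wrist","module0_center"); print([(round(x["p"],2),np.round(x["uv"]).tolist(),atz(c,[x["uv"]],36)[0].round()) for x in r])
cv2.imwrite("pics/mods.png",cv2.resize(np.hstack(ims),None,fx=.71,fy=.71,interpolation=cv2.INTER_AREA))
E
```

```text
True
down t14.3 [686.2 -93.4  71.1] F [-0.8 -0.7  5. ] w5.7
open t15.0 [685.3 -93.4  70.2] F [ 0.5  0.1 -0.2] w85.5
 t17.1 [ 591.4 -337.2  209.9] F [ 0.8 -0.4  0. ] w85.5
[[599, -601, 44, 1072, 552, 174], [592, -338, 44, 167, 285, 179], [548, -335, 44, 155, 282, 223], [492, -341, 44, 140, 287, 273], [449, -349, 44, 115, 294, 309]]
[([570.2, -336.6], 3.068, 44.3), ([470.5, -345.0], -2.973, 44.2)]
[(0.69, [284.0, 194.0], array([ 575., -337.,   36.]))]
 t19.8 [591.  388.6 209.9] F [-1.3 -0.5  0.3] w85.3
[[577, 473, 44, 2499, 196, 193], [509, 385, 44, 138, 287, 258], [504, 300, 44, 130, 370, 262], [465, 478, 44, 1405, 200, 295], [473, 459, 44, 27, 217, 289], [466, 395, 44, 123, 278, 295], [460, 292, 44, 47, 374, 299]]
[([487.2, 390.1], 2.923, 44.2), ([482.1, 295.8], -2.974, 45.1)]
[(0.53, [501.0, 221.0], array([545., 163.,  36.]))]
```

View pics/mods.png

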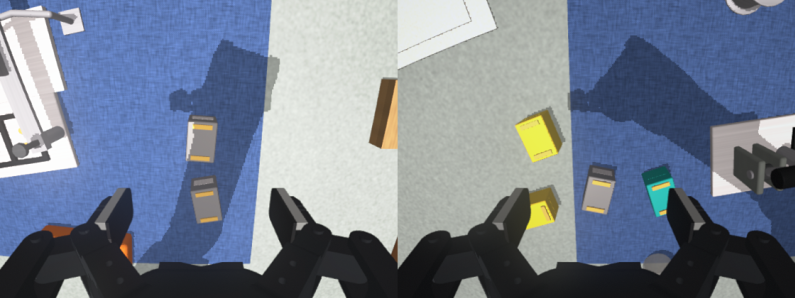

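```bash
cat >> h.py <<'E'
def find(look,exp):
    bot.move_ptp(look,down(0)); c=cal("wrist"); im=optics.camera("wrist"); _,m=bars(c,im); best=None
    hsv=cv2.cvtColor(im,cv2.COLOR_BGR2HSV)
    for p,a,l in m:
        u=proj(c,[[*p,44]])[0].round().astype(int)
        s=np.median(hsv[u[1]-3:u[1]+4,u[0]-3:u[0]+4,1])
        d=np.hypot(p[0]-exp[0],p[1]-exp[1]); print("cand",p,a,l,"sat",s)
        if s<80 and d<90 and (best is None or d<best[0]): best=(d,p,a)
    return best
def near(a,ref):  # a mod pi nearest ref
    return a+np.pi*np.round((ref-a)/np.pi)
def pick(p,a):
    yaw=near(a+np.pi/2,1.57); q=down(yaw)
    bot.move_ptp([*p,120],q); bot.line_to([*p,16],100,force_limit=8); info("at")
    hand.gripper_close(60); s=info("closed"); bot.line_to([*p,60],80); bot.line_to([*p,250],200); s=info("up"); return s["grip_width"]
def place(b):
    t=jig([0,56*(b-1),0])[:2]
    bot.line_to([*t,250],250,rot=down(Y0)); bot.line_to([*t,90],180); s=info("over bay")
    if s["grip_width"]<50: return False
    bot.line_to([*t,40],80); print("contact",bot.line_to([*t,25],30,force_limit=5)); s=info("placed")
    hand.open_jaws(); bot.line_to([*t,60],60); bot.line_to([*t,230],200); info("clear"); return True
E
python3 - <<'E'
from h import *
r=find([590,-340,210],(570,-337)); print(r)
print(pick(r[1],r[2])); print(place(1))
c=cal("wrist"); im=optics.camera("wrist"); overlay(c,im,(100,20,460,300),2.1,"pics/p1.png")
E
```

```text
cand [570.1, -339.0] 3.05 44.2 sat 9.0
cand [520.2, -339.1] -3.065 56.0 sat 62.0
cand [470.5, -344.9] -2.976 44.1 sat 8.0
(np.float64(2.0024984394500795), [570.1, -339.0], 3.05)
at t24.9 [ 570.7 -339.2   16.8] F [-0.3 -0.1 -0.4] w85.0
closed t25.2 [ 570.9 -339.3   17. ] F [-0.2  0.7  6.8] w56.9
up t27.0 [ 569.3 -338.8  248.5] F [-1.3 -0.4 -0.5] w56.9
56.92390363355898
over bay t29.6 [559.4  -5.4  91. ] F [ 0.1  0.2 -1.5] w57.0
contact True
placed t30.8 [558.5  -5.7  27. ] F [-1.   0.1  6.6] w56.7
clear t32.9 [557.7  -5.9 228.8] F [-0.1 -0.8 -0.1] w85.9
True
```

View pics/p1.png

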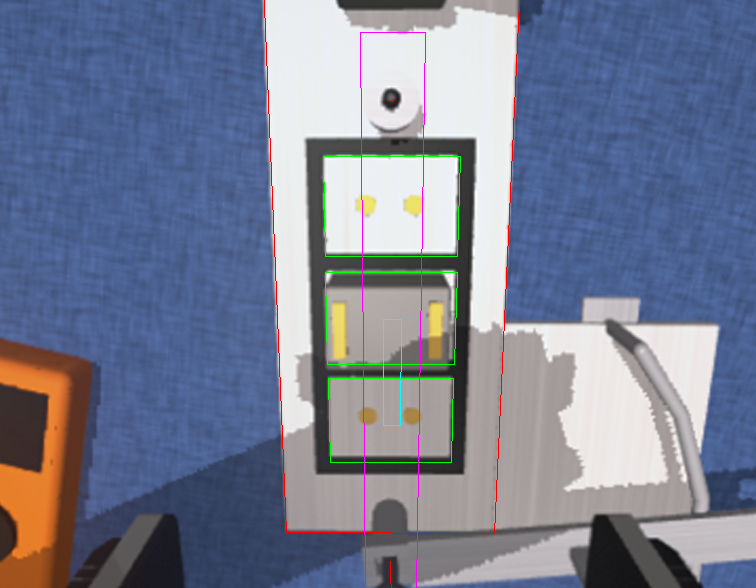

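```bash
python3 - <<'E'
from h import *
ok=True
for look,e,b in(([590,-340,210],(470,-345),0),([590,388,210],(487,390),2)):
    r=find(look,e); print(r)
    if r is None or pick(r[1],r[2])<50 or not place(b): print("STOP"); ok=False; break
if ok: bot.line_to([*jig([0,0,0])[:2],230],200)
c=cal("wrist"); im=optics.camera("wrist"); overlay(c,im,(100,20,460,300),2.1,"pics/p2.png")
E
```

```text
cand [470.5, -345.0] -2.972 44.1 sat 8.0
(np.float64(0.5), [470.5, -345.0], -2.972)
at t36.8 [ 471.  -345.2   16.7] F [ 0.2 -0.2  0.5] w85.7
closed t37.2 [ 471.4 -345.2   17. ] F [-0.1  0.6  5.5] w57.5
up t39.0 [ 469.7 -344.7  248.7] F [ 0.1  0.8 -2.1] w56.7
over bay t41.4 [568.1 -60.8  91.1] F [ 0.4  0.8 -2.8] w56.9
contact True
placed t42.6 [567.2 -61.   27. ] F [-1.1 -0.8  6.3] w56.9
clear t44.8 [566.4 -61.1 228.8] F [ 0.  -0.6 -0.4] w85.3
cand [487.3, 390.2] 2.924 44.1 sat 11.0
cand [482.3, 295.4] -2.944 44.8 sat 192.0
(np.float64(0.36055512754640207), [487.3, 390.2], 2.924)
at t48.9 [487.7 390.7  16.7] F [ 0.6  0.4 -0.5] w85.7
closed t49.2 [488.2 390.6  17. ] F [ 0.3 -1.8  6.2] w57.0
up t51.0 [486.8 389.4 248.6] F [-1.3 -0.  -3.9] w57.2
over bay t53.6 [550.6  50.2  91. ] F [ 0.3  0.  -4.2] w57.1
contact True
placed t54.8 [549.9  49.6  27. ] F [-1.2 -0.   6.8] w56.5
clear t57.0 [549.   49.4 228.8] F [-0.   0.  -0.3] w85.2
```

View pics/p2.png

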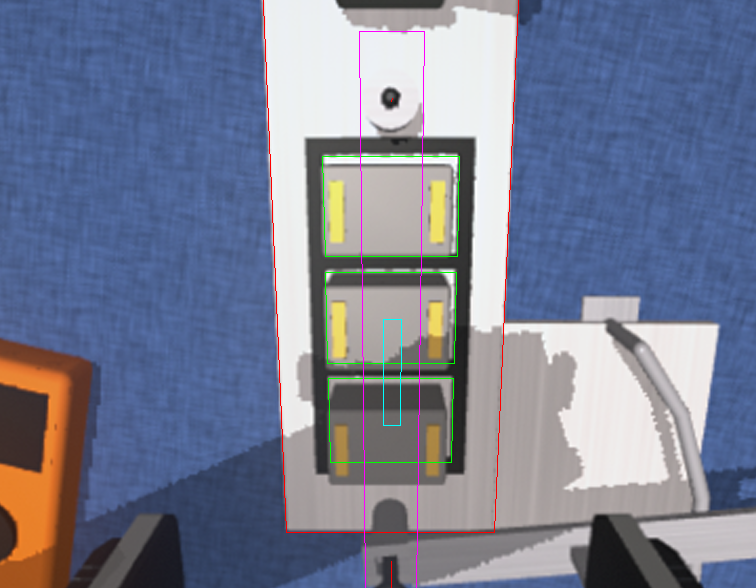

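```bash
python3 - <<'E'
from h import *
a=1.49
bot.move_ptp(strap(a,113,200),down(Y0-a)); bot.line_to(strap(a,113,110),120)
print(bot.line_to(strap(a,113,71),50,force_limit=8)); info("tab")
hand.gripper_close(80); info("closed"); bot.line_to(strap(a,113,91),40); info("lift")
for k in range(10,0,-1):
    swing(k*.149,(k-1)*.149,91,n=1)
    if k%2==0: s=info(k)
    if not 3<bot.state()["grip_width"]<9: print("LOST"); break
im=optics.camera("wrist"); c=cal("wrist"); overlay(c,im,(100,0,460,280),2.1,"pics/p3.png")
E
```

```text
False
tab t60.4 [686.7 -93.5  71.3] F [-0.1 -0.1  0.1] w85.5
closed t61.1 [686.6 -93.5  71.2] F [-0.7  0.2  1.3] w5.9
lift t61.7 [686.4 -93.7  91.2] F [ 0.7 -0.6 -1.7] w5.9
10 t62.1 [681.2 -77.6  90.8] F [ 0.1  1.  -2.3] w6.1
8 t63.0 [664.4 -49.4  91. ] F [ 0.3  0.4 -1.9] w5.7
6 t63.9 [639.7 -26.9  91. ] F [-0.2 -0.4 -2. ] w5.8
4 t64.7 [609.5 -12.3  91.1] F [ 0.4  0.6 -2.6] w5.6
2 t65.6 [576.4  -7.3  91.1] F [-0.1  0.8 -2.3] w5.6
```

View pics/p3.png

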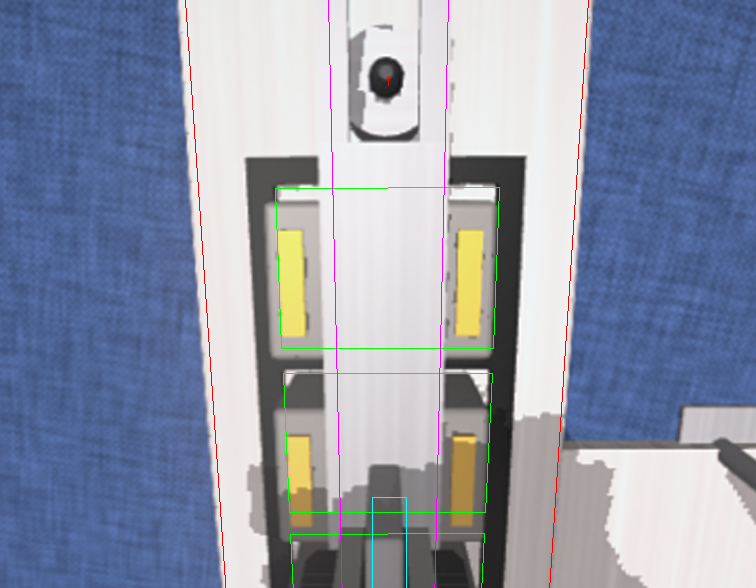

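```bash
python3 - <<'E'
from h import *
print(bot.line_to(strap(0,113,70),30,force_limit=6)); info("low")
hand.open_jaws(); bot.line_to(strap(0,113,110),80); bot.line_to(strap(0,113,230),200); info()
c=cal("wrist"); im=optics.camera("wrist"); overlay(c,im,(100,20,460,300),2.1,"pics/p4.png")
g=jig([110*np.sin(.45),199,0])
for a in np.linspace(.45,-.45,4):
    for yw in(Y0,Y0-np.pi):
        p=jig([110*np.sin(a),199,60+110*np.cos(a)-19]); q=bot.solve_ik(p,down(yw)); print(p.round(),None if q is None else np.round(q,2))
E
```

```text
True
low t66.7 [558.7  -8.6  71.2] F [-0.8  0.4  5.4] w5.4
 t68.9 [558.1  -8.9 228.8] F [-1.  -1.1 -0.7] w85.4
[575. 198. 140.] [ 0.2   0.76 -0.9   1.69  0.68  1.03 -0.77]
[575. 198. 140.] [-1.06  0.82  1.    1.77 -0.8   1.03 -2.74]
[544. 194. 150.] [ 0.23  0.71 -0.92  1.76  0.65  1.01 -0.79]
[544. 194. 150.] [-1.14  0.8   1.09  1.84 -0.83  1.04 -2.69]
[511. 188. 150.] [ 0.25  0.66 -0.94  1.85  0.64  0.97 -0.81]
[511. 188. 150.] [-1.19  0.75  1.09  1.93 -0.81  0.99 -2.7 ]
[480. 184. 140.] [ 0.26  0.63 -0.95  1.93  0.65  0.92 -0.85]
[480. 184. 140.] [-1.23  0.72  1.09  2.01 -0.81  0.93 -2.69]
```

View pics/p4.png

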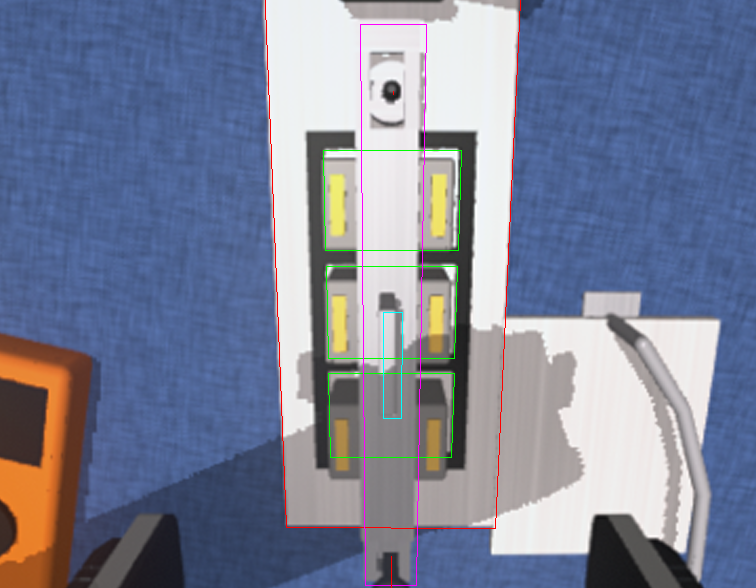

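```bash
cat >> h.py <<'E'
def grip(th,dx=0,dz=0):  # th: lever angle
    a=.45-th; return jig([110*np.sin(a)+dx,202,60+110*np.cos(a)-19+dz])
E
python3 - <<'E'
from h import *
bot.line_to([*jig([48,202,0])[:2],250],200,rot=down(Y0))
bot.line_to(grip(0),80,force_limit=8); info("at grip")
c=cal("side"); im=optics.camera("side"); u=proj(c,[jig([48,200,159])])[0].astype(int)
hand.gripper_close(40); info("closed")
im2=optics.camera("side"); f=lambda i: cv2.resize(i[u[1]-60:u[1]+60,u[0]-65:u[0]+65],None,fx=3,fy=3,interpolation=cv2.INTER_CUBIC)
cv2.imwrite("pics/lev.png",np.hstack([f(im),f(im2)]))
E
```

```text
at grip t71.6 [574.5 201.6 140.6] F [ 0.7 -0.5 -0.1] w85.3
closed t72.3 [575.2 201.6 140.3] F [ 4.   0.5 -1.3] w18.8
```

View pics/lev.png

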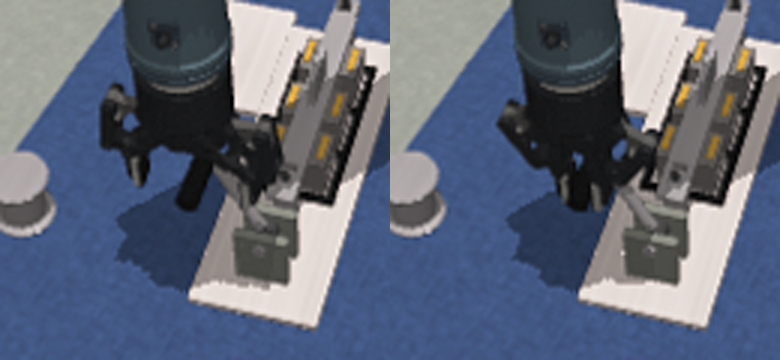

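```bash
python3 - <<'E'
from h import *
for th in np.arange(.1,.86,.1):
    bot.line_to(grip(th),60); info("%.2f"%th)
th=.8; hit=False
while th<1.0 and not hit:
    th+=.02; hit=bot.line_to(grip(th),25,force_limit=14); s=info("%.2f %s"%(th,hit))
    if np.linalg.norm(s["force"][:2])>32: hit=True
x=(np.array(s["eef_pos"])-jig([0,0,0])); xl=R.from_euler('z',-v[2]).apply(x); print("local",xl,"th",.45-np.arctan2(xl[0],xl[2]+19-60))
E
```

```text
0.10 t72.7 [565.9 200.1 145. ] F [ 6.2  1.8 -2.9] w19.0
0.20 t73.0 [556.3 198.6 148.9] F [6.7 0.4 1.7] w19.1
0.30 t73.4 [546.8 197.2 151.9] F [7.2 1.4 5.2] w19.3
0.40 t73.7 [537.5 195.7 153.8] F [10.9  0.8  6.9] w18.8
0.50 t74.0 [527.1 194.3 154.5] F [10.3 -0.7 12.7] w18.5
0.60 t74.4 [514.8 192.3 152.4] F [ 8.3 -0.6 10.3] w18.4
0.70 t74.7 [504.7 190.8 150.2] F [8.8 0.4 8.4] w18.5
0.80 t75.0 [494.1 189.1 147. ] F [ 7.9 -0.8  9.9] w18.9
0.82 False t75.3 [492.9 189.  146.6] F [ 9.1 -0.3 10.5] w18.8
0.84 False t75.5 [490.5 188.6 145.4] F [9.6 0.2 9. ] w18.4
0.86 False t75.8 [489.2 188.4 144.9] F [10.8 -1.   9.9] w18.0
0.88 False t76.0 [486.8 188.1 143.6] F [11.3  0.1  8. ] w18.8
0.90 False t76.3 [484.8 187.7 142.9] F [ 9.2  0.3 11.1] w18.8
0.92 False t76.5 [482.4 187.4 141.5] F [ 9.4 -0.1  7.5] w18.4
0.94 False t76.8 [481.2 187.2 140.9] F [10.6  0.6  9.7] w18.6
0.96 False t77.0 [481.  187.2 140.8] F [12.8 -1.3 14.7] w18.4
0.98 False t77.3 [480.9 187.2 140.7] F [14.5 -1.3 18.9] w18.6
1.00 False t77.5 [480.8 187.2 140.6] F [17.1 -3.6 24.2] w18.4
local [-46.65678837 202.560259   140.56699911] th 0.8882110427744792
```

```bash
python3 - <<'E'
from h import *
for i,th in enumerate(np.arange(.95,-.001,-.05)):
    bot.line_to(grip(th),20)
    if i%4==3: info("%.2f"%th)
bot.sleep(.3); info("th0")
bot.line_to(grip(-.03),15); info("-.03")
E
```

```text
0.80 t79.2 [490.  188.5 144.7] F [3.8 1.3 4.1] w18.9
0.60 t80.9 [511.8 191.7 150. ] F [ 3.7  4.6 -1.3] w18.5
0.40 t82.6 [532.7 194.8 150.9] F [ 1.1  4.7 -0.6] w18.4
0.20 t84.3 [553.8 198.  147.6] F [-0.1  1.  -0.4] w18.7
-0.00 t86.0 [574.7 201.3 140.1] F [ 1.2 -1.4 -0.4] w18.5
th0 t86.3 [574.5 201.3 140.2] F [ 1.4 -2.1  0.1] w18.7
-.03 t86.7 [575.8 201.5 139.4] F [-5.4 -4.9 12.3] w18.9
```

```bash
python3 - <<'E'
from h import *
hand.open_jaws(); info(); bot.line_to(grip(0,0,110),80)
bot.move_ptp([650,25,330],down(0)); bot.sleep(.5); info()
c=cal("wrist"); im=optics.camera("wrist"); 
a=cv2.resize(im[40:300],(520,242)); 
s=optics.camera("side"); sc=optics.camera("scene")
w1=cv2.imread("pics/w1.png")
f=lambda i:cv2.resize(i[165:300,70:470],(800,270),interpolation=cv2.INTER_CUBIC)
cv2.imwrite("pics/fin.png",np.vstack([f(im),cv2.resize(s[110:350,150:400],(312,300)).repeat(1,1) if 0 else np.hstack([cv2.resize(s[110:350,150:400],(312,300),interpolation=cv2.INTER_CUBIC),cv2.resize(sc[145:310,130:440],(488,300),interpolation=cv2.INTER_CUBIC)])]))
for n,i in(("scene",sc),("side",s)):
    o=cv2.imread(f"pics/{n}0.png")
    for k,X in(("spool",[772,192,28]),("jar",[321,280,42]),("meter",[358,-129,18]),("grip",jig([48,210,159])),("tab",jig([0,-3,95])),("turq",[484,295,25])):
        u=proj(cal(n),[X])[0].round().astype(int); w=14; sl=(slice(u[1]-w,u[1]+w),slice(u[0]-w,u[0]+w))
        print(n,k,"diff",cv2.absdiff(o[sl],i[sl]).mean().round(1))
E
```

```text
t87.3 [577.1 201.9 138.5] F [0.7 0.  0.2] w85.2
 t90.5 [649.9  25.1 329.9] F [-0.3 -1.   0.2] w85.4
scene spool diff 6.5
scene jar diff 6.9
scene meter diff 18.5
scene grip diff 4.3
scene tab diff 17.9
scene turq diff 4.5
side spool diff 4.4
side jar diff 4.8
side meter diff 19.0
side grip diff 3.1
side tab diff 56.9
side turq diff 3.3
```

View pics/fin.png

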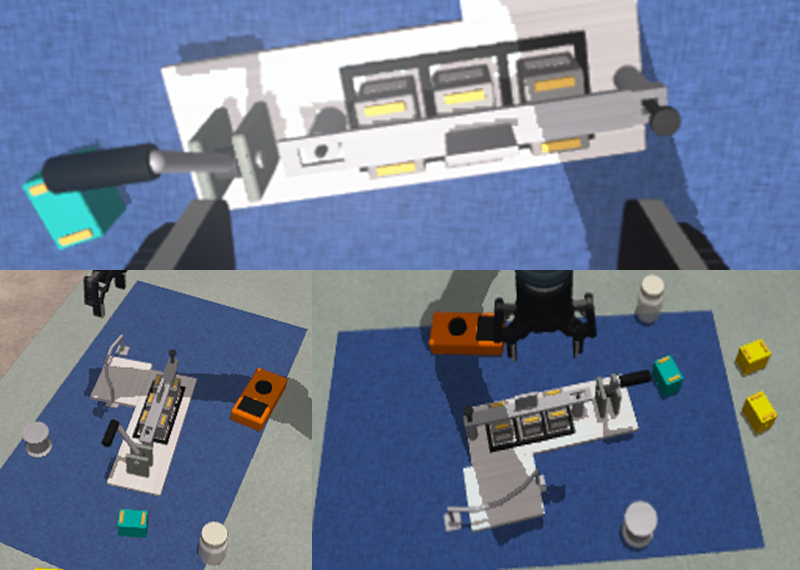

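```bash
python3 -c "
from h import *
ticket.finish_job(); info()"
```

```text
the job is handed in; nothing more can be done
the job is handed in; nothing more can be done
```

The job is finished and handed in, at about 91 s on the robot's clock. It reports no verdict.

**Strap:** I lifted it off the second bolt and swung it onto the rest rail. After the modules were in, I swung it back until its slot dropped over the bolt. It came down at the same tool height as at the start (71 mm), and the last pictures show it flat over both bolts.

**Modules:** All three grey modules were there, and each stands upright in its own bay. The tool height at contact puts each one on its bay floor. I left the turquoise and yellow look-alikes alone.

**Lever:** I pulled it until it stopped moving while the force kept rising. The tool position there gave about 0.89 rad, against a stop at 0.90. I eased it back at 20 mm/s and let go only when the force reversed at rest. It never flew back.

**Last checks:** Before-and-after picture comparison showed the spool, jar, turquoise look-alike and lever grip unchanged. Two spots differed:
- **Meter:** it differed somewhat in both views. I put this down to the arm's shadow and the arm covering part of it, as it looks to be in the same place.
- **Strap tab:** it differed in both views, strongly in the side view. The modules now sit under it and the shadows have changed; the strap itself looks right.

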